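Empty the nut feeder's hopper and fit it on its splined post

TASK

Take the green feeder hopper and tip the three walnuts out of it into the white peg basket, then bring it upright again. Fit the empty hopper on the steel post of the grey feeder base, turning it until the splines mesh, slide it down onto the orange spring plate and press the plate down as far as it goes. Finish while still holding the hopper there and pressing it down; leave the walnuts in the basket and do not push aside the cup, jar, knob, nozzle or clothes pegs on the table.

Things in the scene. Friction and masses are not known exactly. Their poses are not given: they have to be found in the camera images.
- hopper_center (a point): Green plastic feeder hopper, an open-topped cup standing on the table with three walnuts inside; 73 mm tall, 0.12-0.2 kg. This point is its centre, 36.5 mm above its underside; z points up out of its mouth. The sides to grip are flat and upright, face +-y, 56 mm apart over the whole height. The +-x sides are upright and 60 mm apart up to 31 mm height, then flare outwards.
- hopper_rim (a point): Centre of the hopper's mouth, 73 mm above its underside. The +-x walls flare by 15 degrees from 60 mm apart at 31 mm height to 82 mm apart at the rim; the nuts roll out over either flared lip when the hopper is tipped about its y axis by 95 to 105 degrees. Inner floor 31 mm above the underside, walls 3 mm.
- hopper_ribs (a point): Centre of the hopper's open underside, a skirt 27 mm deep. Inside, six white ribs (6 mm thick, inner ends 17 mm from the axis, starting 1 mm above the underside, 60 degrees apart, the first 30 degrees from +x) slide between the post's splines when the hopper's yaw equals the base's yaw plus any multiple of 60 degrees; about 2 mm and 5 degrees of play.
- basket: Round white plastic peg basket, empty, loose, 0.35 kg, 170 mm wide at the rim, 144 mm at the foot, 60 mm tall, 3 mm walls; origin at the centre of its underside, z up.
- basket_floor (a point): Centre of the basket's inner floor, 4 mm above its underside.
- base: Feeder base fixed to the table: grey block 110 x 110 x 18 mm with an upright steel post in the middle, and a square orange sprung seat plate 76 x 76 mm around it. Origin at the centre of the underside, z up; its yaw gives the yaw of the splines (one along its +x, then every 60 degrees).
- post_top (a point): Top centre of the six-splined steel post, 52 mm above the table: splines reach 23 mm from the axis, are 8 mm thick and straight down to the block. The top of the orange seat lies 16 mm below this point at rest, 24 mm below when fully down.
- seat (a joint): Travel of the orange seat plate, m: 0 at rest (top 36 mm above the table), 0.008 fully down; a spring pushes it back up, 3.5 N at rest to 9 N fully down, so the hopper's weight alone does not press it.
- walnut0_center (a point): Centre of a walnut, a brown ball 25 mm across, 11 g, in the hopper at the start.
- walnut1_center (a point): Centre of a walnut, a brown ball 25 mm across, 11 g, in the hopper at the start.
- walnut2_center (a point): Centre of a walnut, a brown ball 25 mm across, 11 g, in the hopper at the start.
- cup: Bystander: blue ceramic cup, 80 wide, 85 tall mm; origin at the centre of its underside.
- jar: Bystander: grey hard silicone jar with screw-top lid, 84 wide, 95 tall mm; origin at the centre of its underside.
- rack_knob: Bystander: wooden drying rack knob, 44 wide, 48 tall mm; origin at the centre of its underside.
- nozzle: Bystander: steel spray nozzle standing on its foot, 55 long, 100 tall mm; origin at the centre of its underside.
- clip0: Bystander: wooden clothes peg lying down, 72 x 10 x 11 mm; origin at the centre of its underside.
- clip1: Bystander: wooden clothes peg lying down, 72 x 10 x 11 mm; origin at the centre of its underside.
- hopper: The same hopper; origin at the centre of its underside, axes as for its centre point.
Mind the look-alikes: they are no part of the job. There is more than one size of the hopper; the job needs the smallest. Leave any brown or yellow look-alike of the base alone.

How it is judged:
By the outcome, as a careful person would: the job done as asked, in the order asked, and still so for the second after the job is handed in, while the arm keeps its last pose, push and grip.
It also fails if it takes over 58 s, if anything falls off the work surface, if the arm or the gripper's body presses on something with over 40 N, if the wrist force passes 120 N, or if a joint passes its speed limit or range.

ROBOT

A 6-joint arm with a two-finger parallel gripper is mounted at the origin on the work surface. World frame = base frame: x ahead of the robot, y to its left, z up, the work surface at z = 0. Lengths are in m, angles in rad, forces in N, time in s.
With the tool pointing down it reaches from about 0.425 to 0.95 m from the base axis. Payload 3.5 kg.
Tool frame: the origin (TCP) lies midway between the tips of the shut fingers; the grasp point (between the pads) lies 19 mm behind it; z points along the fingers, y is the line along which they close (so a half turn about z gives the same grasp; the last joint's range is limited). The gripper opens to 85 mm and grips with 20 to 120 N. Pads are 22 mm wide; open, the fingers measure 114 mm over their backs; the gripper's body (76 mm by 85 mm) begins 54 mm behind the grasp point. The pads swing forward as they close: fully open they stand 13 mm farther back than shut.
Start: joints at [1.036, 0.286, 1.577, -0, 1.279, -0.15], TCP at [0.253, 0.626, 0.198] pointing down, gripper open.
Joint ranges: [-2.77, 2.77], [-0.9, 2.22], [0.21, 2.48], [-1.53, 4.67], [0.24, 2.81], [-2.84, 2.84]. Speed limits (rad/s): [2.79, 2.79, 3.14, 3.14, 3.14, 3.14].

INTERFACE

Orientations are given as a unit quaternion [x, y, z, w].
In Python, from plant import ctrl, cams, order gives the robot as it stands.
- The arm moves only by the tool move_arm, never from a script. Its argument "plan" is one flat list of numbers, 7 for each row, row after row: the shift along the world's x, y, z in mm, then the turn, a rotation vector about the world's x, y, z in degrees, then the finger opening in mm, from 0 to 85.4. A call has 1 to 12 rows; each row shifts and turns the commanded pose from where the row before left it; what a row does not reach is not made up. A row lasts 1/10 s, in which the tool goes at most 50 mm and 8.59 degrees, less where a joint would pass 70% of its speed; a pose out of reach is approached as far as the arm can. A call is refused whole if a number of a shift passes 50 or a number of a turn 8.59, either way. A call with a gripper value outside its range is refused whole. The fingers move at their own pace and stop on an object; "newtons" is the grip in N (left out, the last holds). Time passes only in rows, so rows that do not move let the fingers close. It gives the time, the measured TCP pose, the force, the opening and the grip force at its end, in the units of the state.
- ctrl.get_state(): the state, without advancing time (a new reading comes with each control period).
- cams.read_camera(name): name is "side" or "top" or "wrist"; returns a dict with "color" (400x640x3 uint8, red, green, blue), "fov_y" (degrees; the focal length in pixels is half the picture's height over the tangent of half this angle, whatever the lens; pixels are square), "cx", "cy" (the principal point, pixels), "origin" and "orientation" of the camera in the world; the wrist camera has in their place "T_tool_cam" (4x4, takes a point from camera to tool coordinates, whose origin is the TCP and whose axes are the flange's). Camera axes: x right, y up, looking along -z (the intrinsics and any distortion apply to the point x, -y, -z); pixel columns grow to the right and rows downward; lengths in m; the calibration is good to about 2 mm. A picture is of the moment at which its call begins: read the wrist's pose just before it. There is no depth.
- order.sign_off(): hands the job in; it is judged then, once.
The state is a dict: "time": time; "qpos": joint angles; "dq": joint speeds; "joint_efforts": joint torques, N m; "eef_pos": TCP position; "tcp_rot": TCP orientation; "contact_force": force on the tool from outside, world axes, zero at the start; "wrist_torque": the same for the moment, N m; "opening": opening from 0.0 (shut) to 1.0 (fully open); "finger_force": force on a finger pad.
Only numpy, scipy, OpenCV 4.12 (cv2) and the standard library are available. Lean on these libraries where they do the work, as an engineer would, in place of code of your own. Each camera call takes 0.05 s, during which the arm holds its last target. There are 200 camera calls.

## Working session

There is one attempt and no reset: what is moved stays moved. The work goes in short steps, Python scripts to look and compute and a tool call to move; the robot and the scene stay as the last step left them, time stands still between calls to the robot, and variables do not carry over. Pictures are saved under pics/ and viewed, at most 10 in all, crops included, and the job is handed in when it is done.

Besides the shell and the picture viewer there is one more tool, called by a JSON object that holds its "fn" and its "kwargs". move_arm: Moves the arm, as the interface text tells. Its arguments: {"type":"object","properties":{"plan":{"type":"array","items":{"type":"number"}},"newtons":{"type":"number"}},"required":["plan"]}

```bash
ls; mkdir -p pics
cat > h.py <<'E'
import numpy as np, cv2
from scipy.spatial.transform import Rotation as R
from plant import ctrl, cams, order
def snap(name, fn=None):
    s=ctrl.get_state(); c=cams.read_camera(name)
    if 'T_tool_cam' in c:
        T=np.eye(4); T[:3,:3]=R.from_quat(s['tcp_rot']).as_matrix(); T[:3,3]=s['eef_pos']
        T=T@np.array(c['T_tool_cam'])
    else:
        T=np.eye(4); o=np.array(c['orientation']); T[:3,:3]=R.from_quat(o).as_matrix() if o.size==4 else o; T[:3,3]=c['origin']
    c['T']=T; c['f']=200/np.tan(np.radians(c['fov_y'])/2)
    if fn: cv2.imwrite('pics/'+fn, c['color'][:,:,::-1])
    return c
def ray(c,u,v):
    d=c['T'][:3,:3]@np.array([(u-c['cx'])/c['f'],-(v-c['cy'])/c['f'],-1]); return c['T'][:3,3],d
def onz(c,u,v,z):
    o,d=ray(c,u,v); return o+d*(z-o[2])/d[2]
def px(c,p):
    q=c['T'][:3,:3].T@(np.array(p)-c['T'][:3,3]); return c['cx']+c['f']*q[0]/-q[2], c['cy']-c['f']*q[1]/-q[2]
E
python3 - <<'E'
from h import *
t=snap('top','top0.png'); s=snap('side','side0.png')
for c in (t,s): print({k:v for k,v in c.items() if k not in('color',)})
cv2.imwrite('pics/both.png',cv2.resize(np.vstack([t['color'],s['color']])[:,:,::-1],(480,600)))
print(ctrl.get_state())
E
```

```text
pics
{'fov_y': 44.006891341106034, 'cx': 323.29697030738646, 'cy': 197.33411076985294, 'origin': array([ 0.28335013, -0.01655014,  1.54490693]), 'orientation': array([ 0.05859707, -0.04799628, -0.69592259,  0.71411097]), 'T': array([[ 0.0267762 ,  0.98830704, -0.15010739,  0.28335013],
       [-0.99955681,  0.02451625, -0.01688623, -0.01655014],
       [-0.01300871,  0.15049301,  0.98852548,  1.54490693],
       [ 0.        ,  0.        ,  0.        ,  1.        ]]), 'f': np.float64(494.9316736786522)}
{'fov_y': 44.11745992774921, 'cx': 320.6545141182732, 'cy': 203.26550596080514, 'origin': array([ 0.14008102, -1.12556234,  0.77636023]), 'orientation': array([ 0.48901367, -0.0865285 , -0.14405737,  0.8559357 ]), 'T': array([[ 0.94352058,  0.16198045, -0.28901772,  0.14008102],
       [-0.33123494,  0.48022621, -0.81219838, -1.12556234],
       [ 0.00723362,  0.86205865,  0.5067569 ,  0.77636023],
       [ 0.        ,  0.        ,  0.        ,  1.        ]]), 'f': np.float64(493.560181339035)}
{'time': 0.1, 'qpos': array([ 1.03601897e+00,  2.87110917e-01,  1.57801346e+00, -2.82253631e-05,
        1.27859286e+00, -1.50020586e-01]), 'dq': array([-0.00043726, -0.00083844, -0.00392509, -0.00074887,  0.00112309,
        0.00105963]), 'joint_efforts': array([ 9.48250381e-04, -4.07299054e+01, -2.93700063e+01, -1.29518821e-04,
        3.41909312e-03, -1.25403201e-05]), 'eef_pos': array([0.25300476, 0.62508278, 0.19647229]), 'tcp_rot': array([ 1.91189831e-01,  9.81552505e-01, -1.00516280e-03, -3.43935844e-04]), 'contact_force': array([-0.08869231, -0.16546916,  0.31945982]), 'wrist_torque': array([ 0.01464924,  0.0413998 , -0.03613754]), 'finger_force': 0.0, 'opening': 0.9967326548634863}
```

View pics/top0.png

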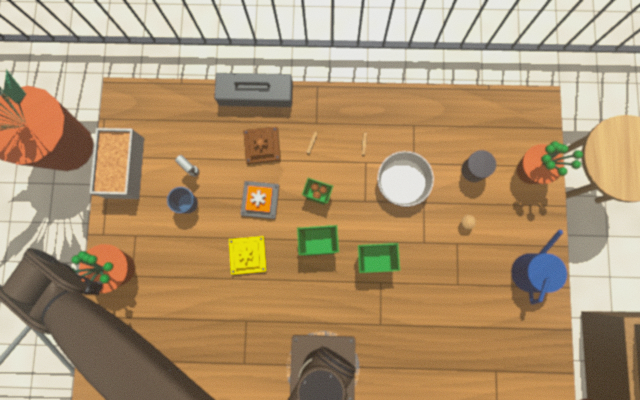

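View pics/side0.png

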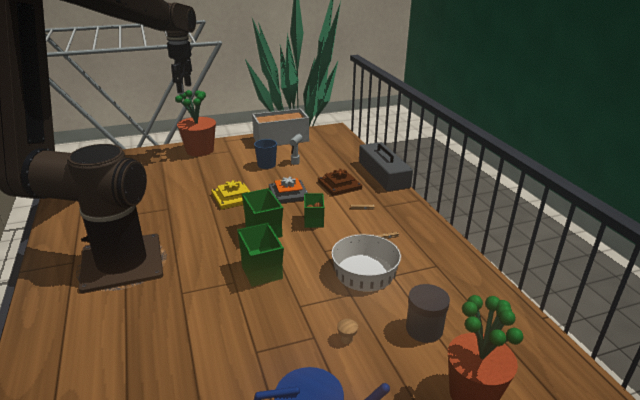

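The top view shows the small hopper with its nuts at (318,191), the grey base with orange seat at (260,199), and the basket at (405,179). The two large green hoppers and the yellow and brown bases are decoys. The cup is at (181,200), the nozzle at (187,165), and the pegs at (312,143) and (364,144).

Run:
```python
from h import *
t=snap('top')
im=t['color'].astype(int); r,g,b=im[...,0],im[...,1],im[...,2]
def rect(m,box,z,n):
    k=np.zeros(m.shape,np.uint8); x0,y0,x1,y1=box; k[y0:y1,x0:x1]=m[y0:y1,x0:x1]
    pts=np.argwhere(k)[:,::-1].astype(np.float32)
    w=np.array([onz(t,u,v,z)[:2] for u,v in pts],np.float32)*1000
    print(n,len(pts),cv2.minAreaRect(w),'hullc',w.mean(0))
rect((g>r+15)&(g>b+15)|(r<110)&(g<70)&(b<50)&(g>r*0.6),(298,172,338,210),.073,'hopper')
rect((g>r+15)&(g>b+15),(298,172,338,210),.073,'hopperG')
rect((r>200)&(b<90)&(g<160),(238,178,282,222),.036,'seat')
rect((abs(r-b)<25)&(r>150),(250,188,270,210),.052,'star')
rect((abs(r-b)<30)&(r>110),(370,145,440,213),.06,'basket')
for n,u,v,z in [('cup',181,200,.08),('nozzle',187,165,.05),('clip0',312,143,.01),('clip1',364,144,.01),('knob',468,222,.03),('jar',480,166,.09),('big1',318,240,.1),('brown',262,146,.03),('yel',247,256,.03)]: print(n,onz(t,u,v,z).round(3))
```

```text
hopper 318 ((526.329833984375, 27.510740280151367), (81.18995666503906, 59.21463394165039), 73.62167358398438) hullc [524.8194   28.73793]
hopperG 316 ((526.329833984375, 27.510740280151367), (81.18995666503906, 59.21463394165039), 73.62167358398438) hullc [524.6865    28.795723]
seat 430 ((499.6133728027344, 205.49075317382812), (133.96241760253906, 133.82386779785156), 3.0236334800720215) hullc [507.59695 208.20306]
star 81 ((503.0064392089844, 209.92845153808594), (37.096805572509766, 33.651493072509766), 2.5866615772247314) hullc [502.65402 208.91801]
basket 2345 ((572.9664306640625, -238.21865844726562), (162.6138916015625, 168.13905334472656), 81.83464050292969) hullc [ 572.05005 -238.16966]
cup [0.487 0.435 0.08 ]
nozzle [0.601 0.434 0.05 ]
clip0 [0.691 0.05  0.01 ]
clip1 [ 0.691 -0.115  0.01 ]
knob [ 0.448 -0.436  0.03 ]
jar [ 0.611 -0.458  0.09 ]
big1 [0.377 0.02  0.1  ]
brown [0.672 0.207 0.03 ]
yel [0.327 0.237 0.03 ]
```

{"fn": "move_arm", "kwargs": {"plan": [22,-43,9,0,0,-7,85,22,-43,9,0,0,-7,85,22,-43,9,0,0,-7,85,22,-43,9,0,0,-7,85,22,-43,9,0,0,-7,85,22,-43,9,0,0,-7,85,22,-43,9,0,0,-7,85,22,-43,9,0,0,-7,85,22,-43,9,0,0,-7,85,22,-43,9,0,0,-7,85,22,-43,9,0,0,-7,85,22,-43,9,0,0,-7,85], "newtons": 60}}

```text
time: 1.35
eef_pos: [0.5177, 0.1077, 0.3059]
tcp_rot: [0.8, 0.599, 0.0, -0.0]
contact_force: [-0.4, 1.5, 0.3]
opening: 0.995
finger_force: 0.0
```

{"fn": "move_arm", "kwargs": {"plan": [0,0,0,0,0,0,85,0,0,0,0,0,0,85]}}

```text
time: 1.55
eef_pos: [0.5175, 0.1087, 0.3054]
tcp_rot: [0.799, 0.601, -0.0, -0.0]
contact_force: [-0.3, 0.2, 0.4]
opening: 0.993
finger_force: 0.0
```

Run:
```python
from h import *
w=snap('wrist','w0.png'); s=ctrl.get_state()
print(w['T'].round(3), np.array(w['T_tool_cam']).round(3), w['f'],w['cx'],w['cy'],s['eef_pos'],s['qpos'],[k for k in w])
print('hopper',px(w,[.526,.0275,.073]),'post',px(w,[.503,.209,.052]))
```

```text
[[ 0.961  0.266  0.081  0.537]
 [-0.278  0.919  0.278  0.179]
 [-0.001 -0.29   0.957  0.481]
 [ 0.     0.     0.     1.   ]] [[ 0.     0.957  0.29   0.073]
 [ 1.    -0.    -0.    -0.001]
 [-0.     0.29  -0.957 -0.175]
 [ 0.     0.     0.     1.   ]] 340.72747034593226 316.4151357720752 201.93157511406613 [0.51696395 0.10973876 0.30514993] [ 1.67886255e-02 -1.04528215e-01  1.80212301e+00  5.15147335e-04
  1.44521288e+00  2.96732758e-01] ['color', 'fov_y', 'cx', 'cy', 'T_tool_cam', 'T', 'f']
hopper (np.float64(341.08869259787264), np.float64(220.78260069367147)) post (np.float64(281.80158780578324), np.float64(81.66284618687007))
```

View pics/w0.png

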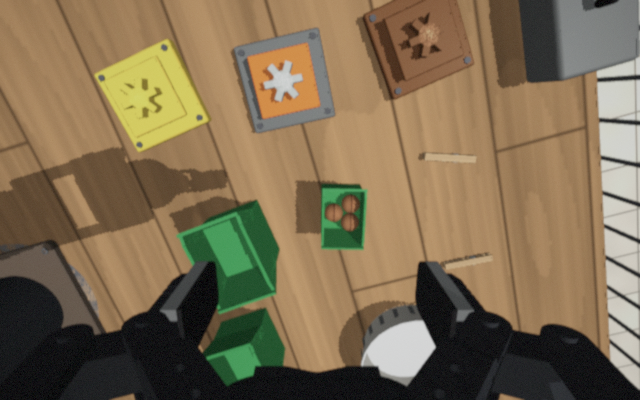

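The wrist view shows the small hopper with three nuts centred at (343,217), and the six-spined star at (281,82) on the orange seat. The predictions agree with both to a few pixels.

Run:
```python
from h import *
w=snap('wrist')
im=w['color'].astype(int); r,g,b=im[...,0],im[...,1],im[...,2]
def W(m,box,z):
    x0,y0,x1,y1=box; k=np.zeros(m.shape,bool); k[y0:y1,x0:x1]=m[y0:y1,x0:x1]
    return np.array([onz(w,u,v,z)[:2] for v,u in np.argwhere(k)],np.float32)*1000
p=W((g>r+12)&(g>b+12),(312,175,375,255),.073); print('hop',cv2.minAreaRect(p),len(p))
s=W((r>180)&(g>70)&(g<175)&(b<100),(235,35,325,125),.036); s2=W((abs(r-b)<40)&(r>140),(255,55,310,110),.052)
print('seat',cv2.minAreaRect(s))
for i in range(2):
    c=s2.mean(0); d=s2-c; q=np.hypot(*d.T); s2=s2[q<26]
d=s2-s2.mean(0); q=np.hypot(*d.T); th=np.arctan2(d[:,1],d[:,0]); k=q>13
Z=(np.exp(6j*th[k])).sum(); print('star',s2.mean(0),q.max(),len(s2),cv2.minEnclosingCircle(s2),'yaw mod60',np.degrees(np.angle(Z))/6,abs(Z)/k.sum())
```

```text
hop ((529.1837158203125, 30.752113342285156), (87.3489990234375, 57.248958587646484), 73.21866607666016) 2071
seat ((504.7088928222656, 209.53213500976562), (74.420166015625, 74.43880462646484), 85.94255065917969)
star [504.24323 209.45033] 23.148197 783 ((504.18994140625, 208.9907684326172), 23.105714797973633) yaw mod60 -4.1533427 0.658622311323117
```

{"fn": "move_arm", "kwargs": {"plan": [-1,-19,-17,7.2,-2.1,-0.5,85,-1,-19,-17,7.2,-2.1,0,85,-1,-19,-17,7.2,-2.1,0,85,-1,-19,-24,7.2,-2.1,0,85,-1,-19,-24,7.2,-2.1,0,85,-1,-19,-24,7.2,-2.1,0,85,-1,-19,-32,0,0,0,85,-3,-16,-32,0,0,0,85,0,0,0,0,0,0,85,0,0,0,0,0,0,85]}}

```text
time: 2.65
eef_pos: [0.5071, -0.0377, 0.1187]
tcp_rot: [0.74, 0.553, 0.306, -0.231]
contact_force: [0.4, 1.0, 1.2]
opening: 0.995
finger_force: 0.0
```

Run:
```python
from h import *
w=snap('wrist','w1.png'); s=ctrl.get_state()
print(s['eef_pos'],s['qpos'],R.from_quat(s['tcp_rot']).as_matrix().round(3),px(w,[.5275,.029,.073]))
```

```text
[ 0.50785341 -0.03807666  0.11978591] [-0.67148897  0.11715881  2.09834803  0.7340737   1.35830428 -0.70931924] [[ 0.201  0.959  0.198]
 [ 0.678 -0.282  0.679]
 [ 0.707 -0.002 -0.707]] (np.float64(318.33484833239123), np.float64(174.10316353229462))
```

View pics/w1.png

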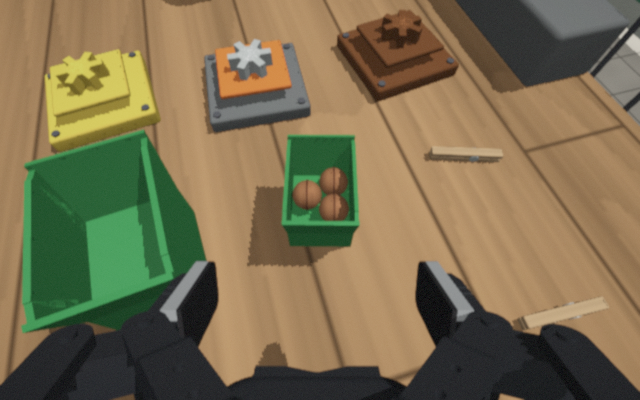

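The hopper's rim corners are at about (288,136), (355,136), (283,227) and (358,227). It is aligned with the fingers, and the left finger is near the large decoy's lip at (200,265).

Run:
```python
from h import *
s=ctrl.get_state(); w=snap('wrist')
P=np.array([onz(w,*p,.073) for p in [(287,136),(355,136),(358,228),(282,228)]])*1000
print(P.round(1),P.mean(0),'big rim corners',[ (1000*onz(w,*p,.1)).round() for p in [(148,135),(205,262)]])
print('L,W',np.linalg.norm(P[0]-P[3]),np.linalg.norm(P[0]-P[1]),np.degrees(np.arctan2(*(P[0]+P[1]-P[2]-P[3])[[1,0]])))
g=np.array([*P.mean(0)[:2],46]); z=R.from_quat(s['tcp_rot']).as_matrix()[:,2]
print('shift',g+19*z-1000*np.array(s['eef_pos']))
```

```text
[[514.2  72.5  73. ]
 [568.2  56.5  73. ]
 [542.7 -22.5  73. ]
 [490.7  -7.2  73. ]] [528.9452736  24.8246609  73.       ] big rim corners [array([414.,  80., 100.]), array([441., -28., 100.])]
L,W 83.05612292361143 56.323806124976045 72.8008987587642
shift [ 24.85217052  75.80512305 -87.21543403]
```

{"fn": "move_arm", "kwargs": {"plan": [5,13,-19,0,0,0,85,5,15,-18,0,0,0,85,5,16,-17,0,0,0,85,5,17,-17,0,0,0,85,4.5,17,-16,0,0,0,85,0,0,0,0,0,0,85,0,0,0,0,0,0,50,0,0,0,0,0,0,50,0,0,0,0,0,0,50,0,0,0,0,0,0,50,0,0,0,0,0,0,50], "newtons": 60}}

```text
time: 3.85
eef_pos: [0.5333, 0.0377, 0.0337]
tcp_rot: [0.74, 0.552, 0.307, -0.229]
contact_force: [-1.2, -0.7, 6.6]
opening: 0.642
finger_force: 63.9
```

{"fn": "move_arm", "kwargs": {"plan": [0,0,0,0,0,0,50,0,0,0,0,0,0,50,0,0,0,0,0,0,50]}}

```text
time: 4.15
eef_pos: [0.5333, 0.0377, 0.0338]
tcp_rot: [0.74, 0.552, 0.307, -0.229]
contact_force: [-1.1, -1.0, 7.2]
opening: 0.641
finger_force: 63.9
```

{"fn": "move_arm", "kwargs": {"plan": [0,0,8,0,0,0,50,0,0,20,0,0,0,50,0,0,30,0,0,0,50,0,-10,35,0,0,0,50,2,-20,30,0,0,0,50,3,-30,17,0,0,0,50,4,-35,0,0,0,0,50,4,-40,0,0,0,0,50,4,-40,0,0,0,0,50,4,-40,0,0,0,0,50,3,-30,0,0,0,0,50,3,-25,0,0,0,0,50]}}

```text
time: 5.35
eef_pos: [0.5583, -0.2337, 0.171]
tcp_rot: [0.741, 0.552, 0.305, -0.23]
contact_force: [-0.7, -0.1, -1.8]
opening: 0.647
finger_force: 63.6
```

{"fn": "move_arm", "kwargs": {"plan": [3,-20,0,0,0,0,50,0,-11,0,0,0,0,50,0,-5,0,0,0,0,50,0,0,0,0,0,0,50]}}

```text
time: 5.75
eef_pos: [0.5615, -0.2674, 0.1714]
tcp_rot: [0.741, 0.552, 0.306, -0.23]
contact_force: [-0.3, -0.1, -1.7]
opening: 0.641
finger_force: 63.7
```

Run:
```python
from h import *
s=ctrl.get_state(); Z=R.from_quat(s['tcp_rot']).as_matrix()[:,2]
print(s['eef_pos'],s['qpos'],s['contact_force'],'grasp',1000*np.array(s['eef_pos'])-19*Z)
w=snap('wrist'); t=snap('side'); cv2.imwrite('pics/c1.png',np.hstack([cv2.resize(x['color'],(400,250))[:,:,::-1] for x in (w,t)]))
```

```text
[ 0.56150078 -0.26736921  0.1714298 ] [-0.88600871  0.40293195  1.63530907  0.62281931  1.60961057 -0.73751814] [-0.25706112 -0.08658327 -1.71281897] grasp [ 557.73415683 -280.26614354  184.86414552]
```

View pics/c1.png

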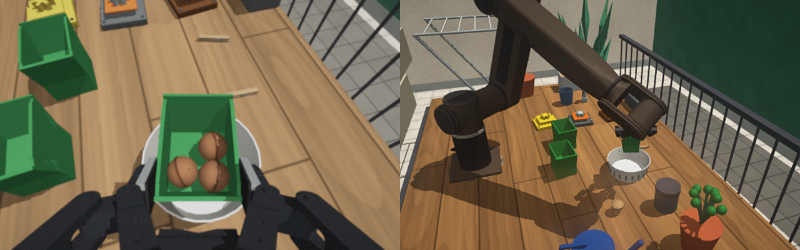

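{"fn": "move_arm", "kwargs": {"plan": [-0.7,-2,-8,-7.66,2.3,0,50,-0.7,-2,-10,-7.66,2.3,0,50,-0.7,-2,-10,-7.66,2.3,0,50,-0.7,-2.4,-12,-7.66,2.3,0,50,-0.7,-2.5,-12,-7.66,2.3,0,50,-0.7,-2.5,-10,-7.66,2.3,0,50,-0.7,-2.5,-8,-7.66,2.3,0,50,0,0,0,0,0,0,50,0,0,0,0,0,0,50]}}

```text
time: 6.75
eef_pos: [0.5568, -0.2815, 0.1015]
tcp_rot: [0.798, 0.595, -0.077, 0.054]
contact_force: [-0.1, -0.9, -1.6]
opening: 0.64
finger_force: 63.7
```

Run:
```python
from h import *
s=ctrl.get_state(); Z=R.from_quat(s['tcp_rot']).as_matrix()[:,2]
print(s['eef_pos'],s['qpos'],Z,'grasp',1000*np.array(s['eef_pos'])-19*Z)
```

```text
[ 0.5568383  -0.28145467  0.10149168] [-0.54677619  0.26356954  1.79930904 -0.21312698  1.04647141 -0.15317466] [-0.05975988 -0.17797958 -0.98221791] grasp [ 557.97373654 -278.07305783  120.15381684]
```

{"fn": "move_arm", "kwargs": {"plan": [-0.5,-1.7,0.2,-5.5,1.67,0,50,-0.5,-1.7,0.4,-5.5,1.67,0,50,-0.5,-1.7,0.7,-5.5,1.67,0,50,-0.5,-1.7,1,-5.5,1.67,0,50,-0.5,-1.5,1,-5.5,1.67,0,50,-0.4,-1.3,1.3,-5.5,1.67,0,50,-0.4,-1.2,1.4,-5.5,1.67,0,50,-0.3,-1,1.5,-5.5,1.67,0,50,0,0,0,0,0,0,50,0,0,0,0,0,0,50,0,0,0,0,0,0,50,0,0,0,0,0,0,50]}}

```text
time: 7.95
eef_pos: [0.5537, -0.2961, 0.1107]
tcp_rot: [0.707, 0.523, -0.384, 0.282]
contact_force: [-0.9, 0.6, -1.6]
opening: 0.64
finger_force: 64.2
```

{"fn": "move_arm", "kwargs": {"plan": [0,0,0,0,0,0,50,0,0,0,0,0,0,50,0,0,0,0,0,0,50,0,0,0,0,0,0,50,0,0,0,0,0,0,50]}}

```text
time: 8.45
eef_pos: [0.5533, -0.295, 0.1092]
tcp_rot: [0.706, 0.524, -0.385, 0.282]
contact_force: [0.5, -0.5, -1.6]
opening: 0.637
finger_force: 64.2
```

Run:
```python
from h import *
s=ctrl.get_state(); Z=R.from_quat(s['tcp_rot']).as_matrix()[:,2]
print(s['eef_pos'],s['qpos'],s['contact_force'],Z,'grasp',1000*np.array(s['eef_pos'])-19*Z)
w=snap('wrist'); t=snap('side'); cv2.imwrite('pics/c2.png',np.hstack([cv2.resize(w['color'],(400,250))[:,:,::-1],cv2.resize(t['color'][180:320,280:504],(400,250))[:,:,::-1]]))
```

```text
[ 0.55332093 -0.2949811   0.10916605] [-0.27088213  0.43929676  1.81578505 -1.08927198  1.23912264  0.60414137] [ 0.48868177 -0.50872797 -1.57050511] [-0.24781729 -0.80087853 -0.54514234] grasp [ 558.02945768 -279.76440986  119.52375621]
```

View pics/c2.png

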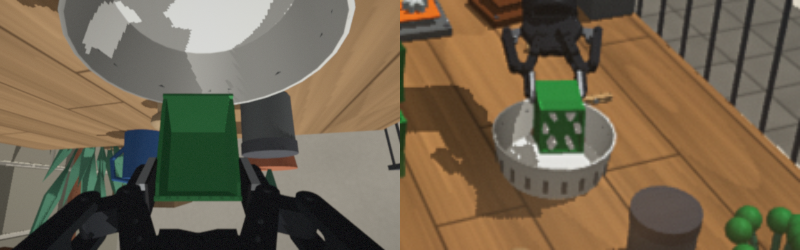

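{"fn": "move_arm", "kwargs": {"plan": [0.5,2,15,7.85,-2.38,0,50,0.5,2,15,7.85,-2.38,0,50,0.7,2.3,15,7.85,-2.38,0,50,0.7,2.3,15,7.85,-2.38,0,50,0.7,2.4,15,7.85,-2.38,0,50,0.7,2.4,15,7.85,-2.38,0,50,0.7,2.4,0,7.85,-2.38,0,50,0.7,2.4,0,7.85,-2.38,0,50,0.7,2.3,0,7.85,-2.38,0,50,0.7,2.3,0,7.85,-2.38,0,50,0.7,2.3,0,7.85,-2.38,0,50,0.7,2.3,0,7.85,-2.38,0,50]}}

```text
time: 9.75
eef_pos: [0.5611, -0.2686, 0.2001]
tcp_rot: [0.749, 0.559, 0.285, -0.213]
contact_force: [-0.2, 0.1, -1.7]
opening: 0.636
finger_force: 64.2
```

{"fn": "move_arm", "kwargs": {"plan": [0,20,0,3.3,-1,0,50,0,35,0,0,0,0,50,0,40,0,0,0,0,50,0,40,0,0,0,0,50,0,30,0,0,0,0,50,0,15,0,0,0,0,50,0,0,0,0,0,0,50,0,0,0,0,0,0,50]}}

```text
time: 10.55
eef_pos: [0.5615, -0.0886, 0.1993]
tcp_rot: [0.741, 0.553, 0.305, -0.228]
contact_force: [0.2, 0.6, -0.6]
opening: 0.643
finger_force: 64.2
```

Run:
```python
from h import *
s=ctrl.get_state(); M=R.from_quat(s['tcp_rot']).as_matrix()
print(s['eef_pos'],s['qpos'],s['contact_force'],M.round(3),'grasp',1000*np.array(s['eef_pos'])-19*M[:,2])
w=snap('wrist'); t=snap('side'); u=snap('top'); c=lambda a:cv2.resize(a,(400,250))[:,:,::-1]
cv2.imwrite('pics/c3.png',np.vstack([np.hstack([c(w['color']),c(t['color'][180:320,280:504])]),np.hstack([c(u['color'][135:235,280:440]),c(t['color'])])]))
```

```text
[ 0.56151325 -0.08855079  0.19929845] [-0.68175788  0.15292188  1.88895444  0.71181659  1.48970135 -0.59897384] [ 0.21157445  0.584638   -0.57820561] [[ 0.202  0.959  0.2  ]
 [ 0.68  -0.285  0.676]
 [ 0.705 -0.    -0.709]] grasp [ 557.70621134 -101.39251921  212.77422131]
```

View pics/c3.png

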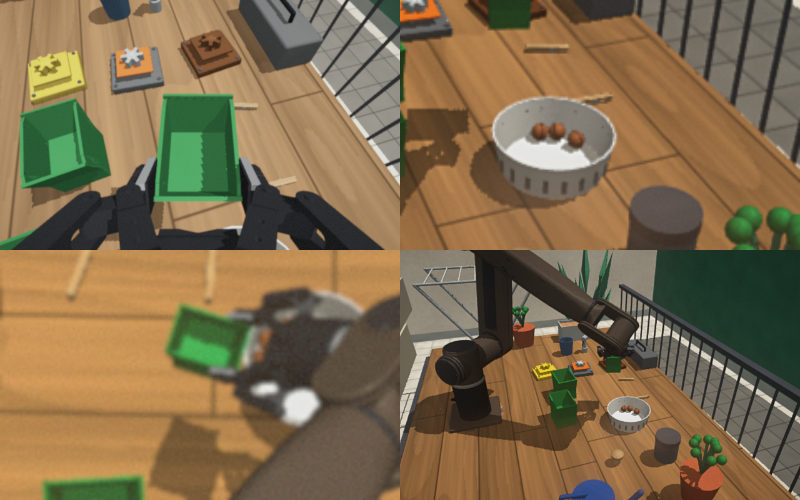

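The wrist view shows the hopper empty and upright. The side crop shows all three walnuts in the basket at about (540–575,135). Next is the post.

{"fn": "move_arm", "kwargs": {"plan": [-3,15,0,0,0,0,50,-5,30,0,0,0,-3.5,50,-6,40,0,0,0,-3.5,50,-6,40,0,0,0,-3.5,50,-6,40,0,0,0,-3.5,50,-6,40,0,0,0,-3.5,50,-6,40,-10,0,0,0,50,-5,30,-15,0,0,0,50,-4.7,20,-15,0,0,0,50,-2,14,-15,0,0,0,50,0,0,-11,0,0,0,50,0,0,0,0,0,0,50]}}

```text
time: 11.9
eef_pos: [0.5094, 0.2223, 0.131]
tcp_rot: [0.817, 0.434, 0.335, -0.181]
contact_force: [0.4, 0.0, -0.0]
opening: 0.639
finger_force: 64.1
```

{"fn": "move_arm", "kwargs": {"plan": [0,0,0,0,0,0,50,0,0,0,0,0,0,50]}}

```text
time: 12.1
eef_pos: [0.5123, 0.221, 0.1342]
tcp_rot: [0.816, 0.433, 0.338, -0.179]
contact_force: [0.5, -0.3, -1.3]
opening: 0.641
finger_force: 64.1
```

Run:
```python
from h import *
s=ctrl.get_state(); M=R.from_quat(s['tcp_rot']).as_matrix(); G=1000*np.array(s['eef_pos'])-19*M[:,2]
print(s['eef_pos'],s['qpos'],s['contact_force'],M.round(3),'grasp',G, 'yaw y',np.degrees(np.arctan2(M[1,1],M[0,1])))
w=snap('wrist','w4.png'); t=snap('side'); u=snap('top')
c=lambda a:cv2.resize(a,(400,250))[:,:,::-1]
cv2.imwrite('pics/c4.png',np.vstack([np.hstack([c(u['color'][145:245,200:360]),c(t['color'][130:230,220:380])]),np.hstack([c(w['color']),c(t['color'])])]))
zr=(G[2]-47+73)/1000
for c in (w,u,t): print([tuple(np.round(px(c,[G[0]/1000+a*np.cos(.976)-b*np.sin(.976),G[1]/1000+a*np.sin(.976)+b*np.cos(.976),zr]),1)) for a in(-.041,.041) for b in (-.028,.028)])
```

```text
[0.5123025  0.22103303 0.13423524] [-0.11471692 -0.15167446  2.33023261  1.00916304  0.8339001  -0.18390999] [ 0.51912909 -0.30161732 -1.26475035] [[ 0.396  0.828  0.396]
 [ 0.586 -0.56   0.585]
 [ 0.707  0.    -0.708]] grasp [504.77764677 209.91210442 147.67777181] yaw y -34.074839143435874
[(np.float64(390.3), np.float64(327.2)), (np.float64(243.2), np.float64(327.2)), (np.float64(373.5), np.float64(152.1)), (np.float64(260.1), np.float64(152.1))]
[(np.float64(268.9), np.float64(191.3)), (np.float64(257.0), np.float64(207.4)), (np.float64(245.6), np.float64(174.7)), (np.float64(233.7), np.float64(190.6))]
[(np.float64(291.5), np.float64(150.0)), (np.float64(273.5), np.float64(147.9)), (np.float64(299.6), np.float64(139.4)), (np.float64(282.3), np.float64(137.5))]
```

View pics/c4.png

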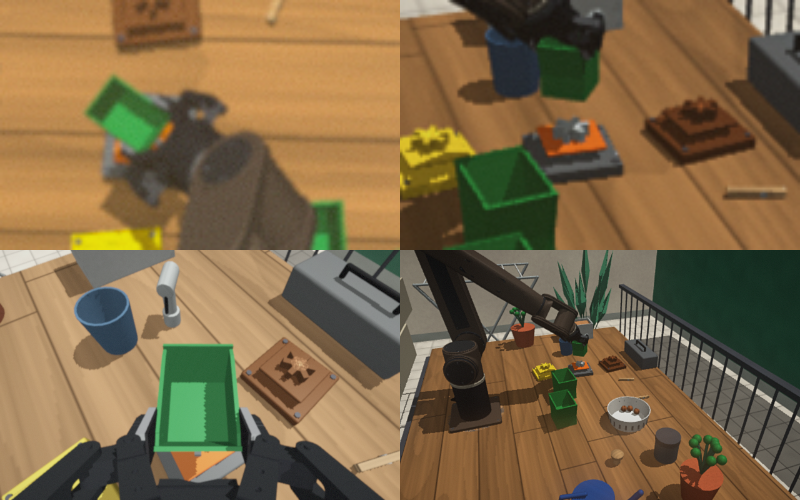

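Run:
```python
from h import *
s=ctrl.get_state(); M=R.from_quat(s['tcp_rot']).as_matrix(); G=1000*np.array(s['eef_pos'])-19*M[:,2]
w=snap('wrist'); im=w['color'].astype(int); m=(im[...,1]>im[...,0]+12)&(im[...,1]>im[...,2]+12)
m[:,:230]=0;m[:,400:]=0
h=M[:2,2]/np.hypot(*M[:2,2]); n=np.array([-h[1],h[0]])
for u in (290,317,345):
    v=np.flatnonzero(m[:,u]); v=v[(v>120)&(v<345)]
    for vv in (v.min(),v.max()+1): 
        p=1000*onz(w,u,vv,(G[2]+26)/1000)[:2]-G[:2]; print(u,vv,'h',round(p@h,1))
for vv in (170,200,240,280,310):
    u=np.flatnonzero(m[vv]); print(vv,u.min(),u.max()+1,[round((1000*onz(w,x,vv,(G[2]+26)/1000)[:2]-G[:2])@n,1) for x in(u.min(),u.max()+1)])
cv2.imwrite('pics/w5.png',w['color'][130:345,220:410][:,:,::-1].repeat(2,0).repeat(2,1))
```

```text
290 150 h 42.3
290 322 h -39.1
317 150 h 42.3
317 323 h -39.5
345 150 h 42.3
345 322 h -39.1
170 259 375 [np.float64(27.7), np.float64(-27.9)]
200 256 378 [np.float64(27.8), np.float64(-28.0)]
240 252 382 [np.float64(27.8), np.float64(-28.0)]
280 249 385 [np.float64(27.5), np.float64(-27.7)]
310 247 387 [np.float64(27.2), np.float64(-27.4)]
```

{"fn": "move_arm", "kwargs": {"plan": [-0.7,-1,-12,0,0,0,50,-0.6,-0.9,-12,0,0,0,50,0,0,-10,0,0,0,50,0,0,-7,0,0,0,50,0,0,-3,0,0,0,50,0,0,0,0,0,0,50,0,0,0,0,0,0,50]}}

```text
time: 13.0
eef_pos: [0.5108, 0.2194, 0.0897]
tcp_rot: [0.816, 0.433, 0.337, -0.179]
contact_force: [0.7, 0.6, -1.7]
opening: 0.639
finger_force: 64.2
```

```bash
cat > st.py <<'E'
from h import *
s=ctrl.get_state(); M=R.from_quat(s['tcp_rot']).as_matrix(); G=1000*np.array(s['eef_pos'])-19*M[:,2]
h=M[:2,2]/np.hypot(*M[:2,2])
print('q',s['qpos'].round(3),'F',s['contact_force'].round(1),'axis',(G[:2]+1.5*h).round(1),'bottom',(G[2]-47).round(1),'yaw',np.degrees(np.arctan2(h[1],h[0])).round(2),'tilt',np.degrees(np.arccos(-M[2,2])).round(2),'My',M[2,1].round(3),'t',s['time'])
E
python3 st.py
python3 - <<'E'
from h import *
t=snap('side','s5.png'); c=lambda a,k:cv2.resize(a,None,fx=k,fy=k,interpolation=2)[:,:,::-1]
cv2.imwrite('pics/c5.png',c(t['color'][120:220,230:350],5))
E
```

```text
q [-0.119 -0.062  2.352  1.099  0.783 -0.319] F [ 0.7  0.6 -1.7] axis [504.1 209.5] bottom 56.2 yaw 55.98 tilt 44.94 My -0.0 t 13.0
```

View pics/c5.png

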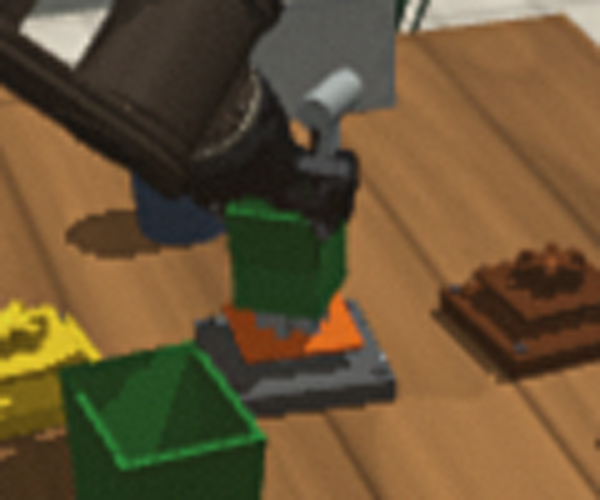

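The hopper hangs upright right above the post at about (285,320) in the crop. The joints have room, so I will lower it gently.

{"fn": "move_arm", "kwargs": {"plan": [0,0,-2,0,0,0,50,0,0,-2,0,0,0,50,0,0,-2,0,0,0,50,0,0,-2,0,0,0,50,0,0,-1,0,0,0,50,0,0,0,0,0,0,50]}}

```text
time: 13.65
eef_pos: [0.5102, 0.2194, 0.0799]
tcp_rot: [0.816, 0.433, 0.337, -0.18]
contact_force: [-0.1, 0.3, -1.4]
opening: 0.642
finger_force: 64.2
```

```bash
python3 st.py
```

```text
q [-0.119 -0.041  2.355  1.12   0.772 -0.349] F [-0.1  0.3 -1.4] axis [503.5 209.6] bottom 46.4 yaw 56.05 tilt 44.9 My -0.001 t 13.65
```

Already 5 mm below the post top with no contact force, so the splines mesh. Next I slide it down onto the plate.

{"fn": "move_arm", "kwargs": {"plan": [0,0,-2,0,0,0,50,0,0,-2,0,0,0,50,0,0,-2,0,0,0,50,0,0,-2,0,0,0,50,0,0,-2,0,0,0,50,0,0,-2,0,0,0,50,0,0,0,0,0,0,50], "newtons": 90}}

```text
time: 14.35
eef_pos: [0.5106, 0.2196, 0.0686]
tcp_rot: [0.816, 0.433, 0.337, -0.18]
contact_force: [-1.8, -0.2, 2.7]
opening: 0.633
finger_force: 99.3
```

```bash
python3 st.py
```

```text
q [-0.119 -0.013  2.357  1.15   0.76  -0.389] F [-1.8 -0.2  2.7] axis [503.9 209.7] bottom 35.0 yaw 56.05 tilt 44.97 My -0.001 t 14.35
```

Contact with the seat came at about 35–36 mm as expected. Now I press.

{"fn": "move_arm", "kwargs": {"plan": [0,0,-1.5,0,0,0,50,0,0,-1.5,0,0,0,50,0,0,-1.5,0,0,0,50,0,0,-1.5,0,0,0,50,0,0,-1,0,0,0,50,0,0,0,0,0,0,50]}}

```text
time: 14.95
eef_pos: [0.5107, 0.2197, 0.062]
tcp_rot: [0.816, 0.434, 0.338, -0.18]
contact_force: [-4.5, -1.7, 8.1]
opening: 0.632
finger_force: 100.1
```

```bash
python3 st.py
```

```text
q [-0.119  0.004  2.358  1.167  0.754 -0.413] F [-4.5 -1.7  8.1] axis [504.1 209.8] bottom 28.4 yaw 56.04 tilt 45.0 My -0.001 t 14.95
```

{"fn": "move_arm", "kwargs": {"plan": [-0.5,0,-1,0,0,0,50,0,0,-1,0,0,0,50,0,0,0,0,0,0,50,0,0,0,0,0,0,50]}}

```text
time: 15.35
eef_pos: [0.5113, 0.22, 0.0619]
tcp_rot: [0.815, 0.434, 0.339, -0.18]
contact_force: [-7.4, -3.8, 14.3]
opening: 0.63
finger_force: 100.9
```

```bash
python3 st.py
```

```text
q [-0.12   0.006  2.357  1.173  0.754 -0.42 ] F [-7.4 -3.8 14.3] axis [504.6 210.1] bottom 28.3 yaw 56.04 tilt 45.18 My 0.0 t 15.35
```

{"fn": "move_arm", "kwargs": {"plan": [-0.3,-0.3,-1,0,0,0,50,0,0,-1,0,0,0,50,0,0,-1,0,0,0,50,0,0,0,0,0,0,50,0,0,0,0,0,0,50]}}

```text
time: 15.85
eef_pos: [0.5119, 0.2205, 0.0619]
tcp_rot: [0.814, 0.434, 0.341, -0.182]
contact_force: [-18.6, -11.0, 32.4]
opening: 0.633
finger_force: 103.6
```

```bash
python3 st.py
python3 - <<'E'
from h import *
t=snap('side'); w=snap('wrist'); c=lambda a:cv2.resize(a,(400,333),interpolation=2)[:,:,::-1]
cv2.imwrite('pics/c6.png',np.hstack([c(t['color'][120:220,230:350]),c(w['color']) ]))
E
```

```text
q [-0.121  0.009  2.357  1.181  0.758 -0.43 ] F [-18.6 -11.   32.4] axis [505.2 210.5] bottom 28.3 yaw 56.19 tilt 45.48 My -0.0 t 15.85
```

View pics/c6.png

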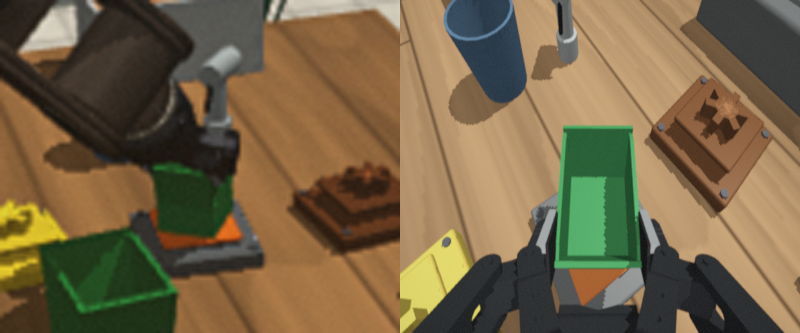

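The hopper sits level on the plate at the hard stop: bottom at 28.3 mm, unchanged as the push rose. I'll ease the push and the side load a little, then hand in.

{"fn": "move_arm", "kwargs": {"plan": [-0.8,-0.5,0.5,0,0,0,50,0,0,0,0,0,0,50,0,0,0,0,0,0,50,0,0,0,0,0,0,50]}}

```text
time: 16.35
eef_pos: [0.5116, 0.2202, 0.0619]
tcp_rot: [0.814, 0.434, 0.341, -0.182]
contact_force: [-7.6, -2.7, 21.1]
opening: 0.635
finger_force: 101.1
```

```bash
python3 st.py
```

```text
q [-0.122  0.007  2.358  1.181  0.757 -0.43 ] F [-7.6 -2.7 21.1] axis [504.9 210.2] bottom 28.3 yaw 56.07 tilt 45.46 My 0.0 t 16.35
```

```bash
python3 -c "
from plant import order; print(order.sign_off())"
```

```text
the job is handed in; nothing more can be done
None
```

The job is handed in: all three walnuts are in the basket, and the empty hopper is meshed on the post and held pressing the plate against its stop with about 21 N, after 16.4 s on the robot's clock; no bystander was seen or felt to be disturbed.

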